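# Shut and lock the lathe's sliding chip guard

### The arm

A 7-joint arm with a two-finger parallel gripper is mounted at the origin on the work surface. World frame = base frame: x ahead of the robot, y to its left, z up, the work surface at z = 0. Lengths are in m, angles in rad, forces in N, time in s.
With the tool pointing down it reaches from about 0.35 to 0.9 m from the base axis. Payload 8.1 kg.
Tool frame: the origin (TCP) lies at the very end of the fingers, on their centre line; the grasp point (between the pads) lies 19 mm behind it; z points along the fingers, y is the line along which they close (so a half turn about z gives the same grasp; the last joint's range is limited). The gripper opens to 92 mm and grips with 3 to 60 N. Pads are 19 mm wide; open, the fingers measure 130 mm over their backs; the gripper's body (75 mm by 190 mm) begins 47 mm behind the grasp point.
Start: joints at [-1.436, 0.434, 0.025, 1.573, -0.012, 1.134, -0.075], TCP at [0.147, 0.607, 0.227] pointing down, gripper open.
Joint ranges: [-2.62, 2.62], [-0.44, 2.09], [-1.27, 1.32], [0.08, 2.57], [-1.32, 4.46], [0.12, 2], [-2.74, 2.74]. Speed limits (rad/s): [2.22, 2.22, 3.01, 3.01, 3.14, 3.14, 3.14].

### API

Orientations are given as a rotation vector (axis times angle).
In Python, from cell import observe, get_image, sign_off, find_in, trace, place_of gives the robot as it stands. The module is installed in compiled form; this text tells all that it offers.
- The arm moves only by the shell command python3 -m handwheel 'ROWS' [OPENING] [FORCE]. ROWS is JSON, a list of rows, each a list of 6 numbers: the shift along the tool's x, y, z each as a share of 0.02 m, from -1 to 1, then the turn, a rotation vector about the tool's x, y, z each as a share of 4 degrees, from -1 to 1. A call has 1 to 8 rows; each row shifts and turns the commanded pose from where the row before left it, along the tool's axes as they then stand; what a row does not reach is not made up. A row lasts 1/12 s, in which the tool goes at most 41.7 mm and 7.16 degrees, less where a joint would pass 70% of its speed; a pose out of reach is approached as far as the arm can. A call with a number of a shift or a turn outside -1 to 1 is refused whole. A call with a gripper value outside its range is refused whole. OPENING is the opening, from 0 (shut) to 1 (fully open), set as the call begins (- or left out, the last holds). The fingers move at their own pace and stop on an object; FORCE is the grip in N (left out, the last holds). Time passes only in rows, so rows that do not move let the fingers close. It gives the time, the measured TCP pose, the force, the opening and the grip force at its end, in the units of the state.
- observe(): the state, without advancing time (a new reading comes with each control period).
- get_image(name): name is "scene" or "top" or "wrist"; returns a dict with "image" (420x560x3 uint8, red, green, blue), "fx", "fy", "cx", "cy" (pixels), "position" and "orientation" of the camera in the world. Camera axes: x right, y down, z forward; pixel columns grow to the right and rows downward; lengths in m; the calibration is good to about 2 mm. A picture is of the moment at which its call begins. There is no depth.
- sign_off(): hands the job in; it is judged then, once.
Trained networks look in the newest picture that a camera, given by its name, has taken for a name from the list of things; names that differ only in an ending like _2 or _b are one class to them, and where a whole thing is asked for, a point or a joint stands for the part that bears it (a point fixed in the world has none). Each returns a list of dicts, best first, with "score" (0 to 1); they miss things now and then, are a little off and sometimes report something else, mostly with a low value. They report only what shows in the picture. A call takes as long as a camera call.
- find_in(label, camera): "rect" ([centre column, centre row, width, height] as shares, 0 to 1, of the picture: columns of its width, rows of its height, round what is visible of it).
- trace(label, camera): "region" (420x560 bool, what is visible of it) and "rect" ([centre column, centre row, width, height] as shares, 0 to 1, of the picture: columns of its width, rows of its height, round what is visible of it).
- place_of(label, camera): "point" ([column, row] as shares, 0 to 1, of the picture: columns of its width, rows of its height: a listed point, or the origin of a listed thing).
The state is a dict: "clock": time; "joints": joint angles; "dq": joint speeds; "joint_efforts": joint torques, N m; "position": TCP position; "ee_rot": TCP orientation; "force": force on the tool from outside, world axes, zero at the start; "ft_torque": the same for the moment, N m; "width": opening from 0.0 (shut) to 1.0 (fully open); "gripper_force": force on a finger pad.
Only numpy, scipy, OpenCV 4.12 (cv2) and the standard library are available. Lean on these libraries where they do the work, as an engineer would, in place of code of your own. Each camera call takes 0.05 s, during which the arm holds its last target. There are 200 camera calls.

### The job

The chip guard on the front rail of the wood lathe has been left open and clamped. Turn its tee-shaped clamp knob fully loose before moving the guard, slide the guard gently along the rail until it is fully shut against the stop at the headstock end, then turn the clamp knob firmly tight again so that the guard stays locked there. Leave the glue bottle, the bowl and the gouge undisturbed.

Things in the scene. Friction and masses are not known exactly. Their poses are not given: they have to be found in the camera images.
- lathe: Bench wood lathe, fixed, 720 mm long along its y; headstock (237 mm high) at its +y end, 75 to 245 mm beyond the rail. Origin on the table below the guard rail; x points away from the operator, y along the rail to the headstock. Rail: 20 x 30 mm bar at x = 0, top 220 mm above the table, posts at y = -220 and +300 mm (the latter, with the rubber stop, 246 mm high). Only the guard stands above it.
- guard (a joint): Travel of the chip guard in m: 0 = shut against the stop, growing as it opens towards lathe -y, to 0.26. Guard: aluminium saddle on the rail, 200 mm along the rail, 50 mm wide, top 237 mm above the table, with a clear framed pane hanging on its front. Clamp loose: it slides with about 4 N and stays where left. Clamp tight: 25 N shift it by no more than about 3 mm.
- guard_tab (a point): Centre of the guard's upright grip tab, to push or pinch: a plate 50 mm (lathe x) by 12 mm (lathe y) by 45 mm high standing on the saddle, top edge 282 mm above the table. It stands 85 mm from the clamp knob's axis, on the side away from the headstock. Axes as the lathe's; moves with the guard.
- clamp (a joint): Angle of the clamp knob in rad; grows clockwise seen from above, which tightens. 0 = fully loose, at its stop, tee bar across the rail (along lathe x); 1.57 = its other stop, bar along the rail. Below 0.5 the guard is free; above 0.6 the clamp bites ever harder; from about 1.15 it is tight. It turns with 0.16 Nm when loose, up to 0.25 Nm when tight, and stays where left.
- clamp_bar (a point): Centre of the knob's black tee bar, on its upright turning axis, at the bar's mid-height. Bar 84 mm long, 14 mm wide, 18 mm high; its underside 26 mm, its top 44 mm above the saddle's top (281 mm above the table); below it a boss of 15 mm radius. x axis along the bar, its -x end on the operator's side at clamp = 0, where it is parallel to lathe x. Moves with the guard.
- glue: Bystander: white glue bottle, 48 mm across, 100 mm high, standing in front of the lathe. Origin at its underside.
- bowl: Bystander: turned wooden bowl, 100 mm across, 45 mm high, in front of the lathe. Origin at its underside.
- gouge: Bystander: turning gouge, wooden handle and steel blade, 285 mm long, 28 mm thick, lying in front of the lathe. Origin below the handle's blade end, x towards the blade.

How it is judged:
On the way, in this order (a step that is already met when the one before it is completed fails the run):
1. the clamp knob is loosened (below 0.5 rad) with the guard still within 15 mm of where it was (value of joint clamp below 0.5 rad and distance of guard_tab from where it was at the start of the episode below 0.015 m), for 0.1 s.
2. the guard is slid fully shut (within 4 mm of the stop) while the clamp is loose (value of joint guard below 0.004 m and value of joint clamp below 0.7 rad), for 0.1 s.
At the end, for the whole second after the job is handed in: The guard is shut, within 4 mm of its stop, the clamp knob is turned tight (above 1.15 rad, bar nearly along the rail), and the glue bottle, the bowl and the gouge are within 20 mm of where they were (value of joint guard below 0.004 m and value of joint clamp above 1.15 rad and distance of each of glue, bowl, gouge from where it was at the start of the episode below 0.02 m); the robot touches nothing.
It fails at once if the guard is slammed (moves faster than 0.35 m/s towards shut) (velocity of joint guard below -0.35 m/s).
It fails at once if a bystander (glue bottle, bowl, gouge) is pushed more than 30 mm (distance of any of glue, bowl, gouge from where it was at the start of the episode above 0.03 m).
It also fails if it takes over 59 s, if anything falls off the work surface, if the arm or the gripper's body presses on something with over 40 N, if the wrist force passes 120 N, or if a joint passes its speed limit or range.

## Working session

There is one attempt and no reset: what is moved stays moved. The work goes in short steps, Python scripts to look and compute and a shell command to move; the robot and the scene stay as the last step left them, time stands still between calls to the robot, and variables do not carry over. Pictures are saved under pics/ and viewed, at most 10 in all, crops included, and the job is handed in when it is done.

```bash
mkdir -p pics
cat > h.py <<'E'
import numpy as np, cv2
from scipy.spatial.transform import Rotation as R
from cell import *
def rot(o):
    o=np.array(o,float)
    if o.shape==(3,3): return o
    return (R.from_rotvec(o) if o.size==3 else R.from_quat(o)).as_matrix()
def ray(im,p):
    d=np.array([(p[0]*560-im["cx"])/im["fx"],(p[1]*420-im["cy"])/im["fy"],1.])
    return np.array(im["position"]),rot(im["orientation"])@d
def at_z(im,p,z):
    o,d=ray(im,p); return o+d*(z-o[2])/d[2]
E
python3 - <<'E'
from h import *
s=observe(); print(s)
a=[]
for c in ["scene","top"]:
    im=get_image(c); print(c,im["position"],im["orientation"],im["fx"]); a.append(im["image"])
    for l,z in [("guard_tab",.26),("clamp_bar",.272),("lathe",0),("glue",0),("bowl",0),("gouge",0)]:
        for r in place_of(l,c)[:2]: print(l,c,round(r["score"],2),np.round(r["point"],3),at_z(im,r["point"],z).round(3))
    cv2.imwrite(f"pics/{c}1.png",im["image"][...,::-1])
E
```

```text
{'clock': 0.0, 'joints': array([-1.43560731,  0.43524997,  0.025004  ,  1.57413372, -0.01158708,
        1.13399931, -0.07507937]), 'dq': array([-0.00066479,  0.00186761,  0.00233718, -0.00156916, -0.00089801,
       -0.0024786 , -0.00022404]), 'joint_efforts': array([-6.06619506e-05, -6.67858243e+01,  9.84762870e-01, -3.14449954e+01,
       -6.07411587e-02,  4.31198487e-02,  1.68036845e-04]), 'position': array([0.14717543, 0.60687565, 0.22591442]), 'ee_rot': array([-3.72748724e-01, -3.11937830e+00,  2.58460083e-03]), 'force': array([ 0.23936876, -0.21855266,  0.56396338]), 'ft_torque': array([0.01567037, 0.03667716, 0.03816   ]), 'gripper_force': 0.0, 'width': 0.9992123213813426}
scene [0.79459296 0.32662545 0.9954437 ] [-0.89465044 -2.73995073  0.74043181] 404.579744369916
guard_tab scene 0.63 [0.377 0.392] [ 0.613 -0.185  0.26 ]
clamp_bar scene 0.8 [0.414 0.439] [ 0.607 -0.107  0.272]
lathe scene 0.6 [0.422 0.555] [ 0.611 -0.13   0.   ]
glue scene 0.68 [0.367 0.346] [ 0.526 -0.438  0.   ]
bowl scene 0.83 [0.627 0.654] [0.437 0.143 0.   ]
gouge scene 0.73 [0.482 0.501] [ 0.497 -0.133  0.   ]
top [ 0.43071938 -0.07963698  1.24300312] [-2.17295298  2.19524182 -0.06467371] 411.5011162274327
guard_tab top 0.55 [0.587 0.362] [ 0.609 -0.194  0.26 ]
clamp_bar top 0.48 [0.524 0.369] [ 0.601 -0.108  0.272]
lathe top 0.91 [0.534 0.401] [ 0.607 -0.134  0.   ]
glue top 0.72 [0.718 0.456] [ 0.534 -0.444  0.   ]
glue top 0.37 [0.375 0.527] [0.449 0.137 0.   ]
bowl top 0.7 [0.375 0.534] [0.44  0.138 0.   ]
gouge top 0.84 [0.542 0.48 ] [ 0.506 -0.145  0.   ]
```

```bash
python3 -c "
import cv2,numpy as np
a=cv2.imread('pics/scene1.png');b=cv2.imread('pics/top1.png')
cv2.imwrite('pics/both1.png',np.hstack([a[60:360,60:460],b[60:360,110:510]]))"
```

```text
(no output)
```

View pics/both1.png

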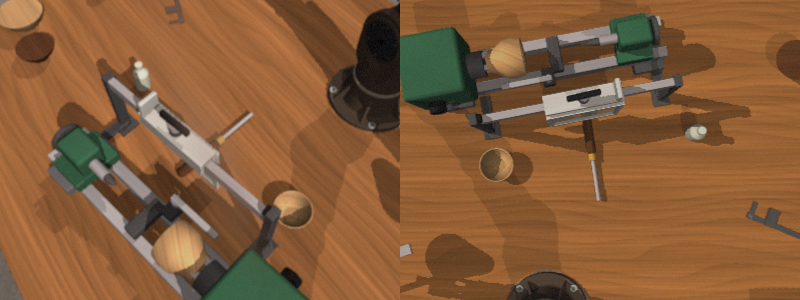

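The bar lies along the rail (tight), at about (0.605, -0.107) in world coordinates. The rail is tilted about 10.7°. I'll rise while turning, then travel.

```bash
python3 -m handwheel '[[0,0,-1,0,0,1],[0,0,-1,0,0,1],[0,0,-1,0,0,1],[0,0,-1,0,0,1],[0,0,-1,0,0,1],[0,0,-1,0,0,1],[0,0,-1,0,0,1],[0,0,-1,0,0,1]]' 
python3 -m handwheel '[[0,0,-1,0,0,1],[0,0,-1,0,0,1],[0,0,0,0,0,1],[0,0,0,0,0,1],[0,0,0,0,0,1],[0,0,0,0,0,1],[0,0,0,0,0,1],[0,0,0,0,0,1]]' 
python3 -m handwheel '[[-1,0.4,0,0,0,0],[-1,0.4,0,0,0,0],[-1,0.4,0,0,0,0],[-1,0.4,0,0,0,0],[-1,0.4,0,0,0,0],[-1,0.4,0,0,0,0],[-1,0.4,0,0,0,0],[-1,0.4,0,0,0,0]]'
python3 -m handwheel '[[-1,0.4,0,0,0,0],[-1,0.4,0,0,0,0],[-1,0.4,0,0,0,0],[-1,0.4,0,0,0,0],[-1,0.4,0,0,0,0],[-1,0.4,0,0,0,0],[-1,0.4,0,0,0,0],[-1,0.4,0,0,0,0]]'
```

```text
clock: 1.37
position: [0.1472, 0.6073, 0.3879]
ee_rot: [-1.223, -2.894, -0.0]
force: [-0.3, 0.7, -0.3]
width: 0.998
gripper_force: 0.0
clock: 2.03
position: [0.1472, 0.6074, 0.4268]
ee_rot: [-1.973, -2.444, -0.0]
force: [-0.6, 0.4, -0.5]
width: 1.001
gripper_force: 0.0
clock: 2.7
position: [0.2445, 0.4638, 0.4268]
ee_rot: [-1.969, -2.448, -0.0]
force: [-0.1, -0.3, -0.3]
width: 1.0
gripper_force: 0.0
clock: 3.37
position: [0.3413, 0.3212, 0.4269]
ee_rot: [-1.969, -2.448, -0.001]
force: [0.1, -0.5, -0.5]
width: 0.999
gripper_force: 0.0
```

```bash
python3 -m handwheel '[[-1,0.4,0,0,0,0],[-1,0.4,0,0,0,0],[-1,0.4,0,0,0,0],[-1,0.4,0,0,0,0],[-1,0.4,0,0,0,0],[-1,0.4,0,0,0,0],[-1,0.4,0,0,0,0],[-1,0.4,0,0,0,0]]' | grep pos
python3 -m handwheel '[[-1,0.4,0,0,0,0],[-1,0.4,0,0,0,0],[-1,0.4,0,0,0,0],[-1,0.4,0,0,0,0],[-1,0.4,0,0,0,0],[-1,0.4,0,0,0,0],[-1,0.4,0,0,0,0],[0,0,0,0,0,0]]'
cat > look.py <<'E'
from h import *
import sys
im=get_image("wrist"); cv2.imwrite("pics/%s.png"%sys.argv[1],im["image"][...,::-1])
for l,z in [("guard_tab",.26),("clamp_bar",.272)]:
    for r in place_of(l,"wrist")[:1]: print(l,round(r["score"],2),np.round(r["point"],3),at_z(im,r["point"],z).round(4))
for r in trace("clamp_bar","wrist")[:1]:
    g=r["region"].astype(np.uint8); vs,us=np.nonzero(g)
    print("bar",r["score"],g.sum())
    p=np.array([at_z(im,(u/560,v/420),.281)[:2] for u,v in zip(us,vs)],np.float32)
    c,wh,a=cv2.minAreaRect(p); print("minrect",c,wh,a)
s=observe(); M=rot(s["ee_rot"]); print("tcp",s["position"].round(4),"tool y az",np.degrees(np.arctan2(M[1,1],M[0,1])).round(2),s["joints"].round(2),s["clock"])
E
python3 look.py w1
```

```text
position: [0.438, 0.1786, 0.4269]
clock: 4.7
position: [0.5236, 0.0507, 0.4269]
ee_rot: [1.974, 2.441, -0.001]
force: [-0.4, -0.9, -0.0]
width: 1.0
gripper_force: 0.0
clamp_bar 0.73 [0.578 0.867] [ 0.6028 -0.1111  0.272 ]
bar 0.71 437
minrect (0.5916067957878113, -0.07568236440420151) (0.02165142633020878, 0.028735024854540825) 12.009810447692871
tcp [0.522  0.0559 0.4267] tool y az 12.43 [-0.81  0.18  0.75  1.5  -0.12  1.51  0.16] 4.9
```

View pics/w1.png

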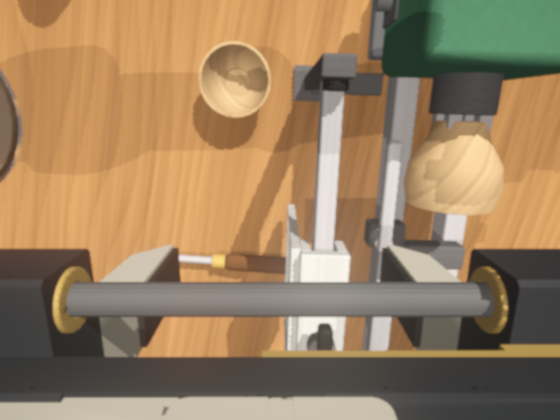

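The wrist view shows the rail running up from about (326, 240) to (332, 100), with the stop post at (338, 75). The bar's end is at (323, 335), partly hidden by the gripper. Next I'll work out the rail's line in world coordinates.

Run:
```python
from h import *
im=get_image("wrist"); g=cv2.cvtColor(im["image"],cv2.COLOR_RGB2GRAY).astype(float)
P=[]
for v in range(110,236,4):
    d=np.diff(cv2.GaussianBlur(g,(3,3),0)[v,300:360]); l=300.5+np.argmax(d[:30]); 
    r=300.5+20+np.argmin(d[20:]); 
    P.append((v,l,r))
print(P[::6])
for k in (1,2):
    q=np.array([at_z(im,(p[k]/560,p[0]/420),.22)[:2] for p in P],np.float32)
    vx,vy,x,y=cv2.fitLine(q,cv2.DIST_HUBER,0,.01,.01).ravel(); 
    print("edge: az",np.degrees(np.arctan2(vy,vx)),"x at y=-.108:",x+vx/vy*(-.108-y))
p=at_z(im,(338/560,75/420),.246);print("post",p)
print(at_z(im,(323/560,326/420),.281),"bar end")
```

```text
[(110, np.float64(323.5), np.float64(344.5)), (134, np.float64(321.5), np.float64(342.5)), (158, np.float64(320.5), np.float64(340.5)), (182, np.float64(318.5), np.float64(338.5)), (206, np.float64(316.5), np.float64(336.5)), (230, np.float64(315.5), np.float64(334.5))]
edge: az -79.68471 x at y=-.108: 0.5917204
edge: az -79.548035 x at y=-.108: 0.61231226
post [0.55081825 0.15973183 0.246     ]
[ 0.58859258 -0.05831589  0.281     ] bar end
```

Run:
```python
from h import *
im=get_image("top"); g=cv2.imread("pics/top1.png",0)
m=(g<70).astype(np.uint8); n,lab,st,ce=cv2.connectedComponentsWithStats(m)
for i in range(1,n):
    if 265<ce[i][0]<320 and 140<ce[i][1]<175 and st[i][4]>20:
        vs,us=np.nonzero(lab==i); q=np.array([at_z(im,(u/560,v/420),.281)[:2] for u,v in zip(us,vs)],np.float32)
        w,V=np.linalg.eigh(np.cov(q.T)); print(st[i],q.mean(0),cv2.minAreaRect(q),np.degrees(np.arctan2(*V[::-1,1])))
```

```text
[277 149  34  15 219] [ 0.5983174  -0.10898291] ((0.5937355160713196, -0.10995861887931824), (0.02595047652721405, 0.08015299588441849), 13.520580291748047) 102.40549750187213
```

```bash
python3 -m handwheel '[[-1,0.24,0,0,0,0],[-1,0.24,0,0,0,0],[-1,0.24,0,0,0,0],[-1,0.24,0,0,0,0],[-1,0.24,0,0,0,0],[-1,0.24,0,0,0,0],[-1,0.24,0,0,0,0],[-1,0.24,0,0,0,0]]' | grep pos
python3 -m handwheel '[[-0.9,0.22,0,0,0,0],[0,0,1,0,0,0],[0,0,1,0,0,0],[0,0,1,0,0,0],[0,0,1,0,0,0],[0,0,0.9,0,0,0],[0,0,0,0,0,0]]' | grep pos
python3 look.py w2
```

```text
position: [0.5945, -0.0928, 0.4268]
position: [0.6008, -0.1077, 0.3253]
guard_tab 0.66 [0.494 0.818] [ 0.6182 -0.1941  0.26  ]
clamp_bar 0.86 [0.502 0.553] [ 0.6026 -0.111   0.272 ]
bar 0.86 3388
minrect (0.6006001830101013, -0.1030498668551445) (0.023391831666231155, 0.07112447917461395) 12.592305183410645
tcp [ 0.6028 -0.1096  0.3301] tool y az 12.41 [-0.43  0.41  0.79  1.49 -0.29  1.36  0.59] 6.45
```

View pics/w2.png

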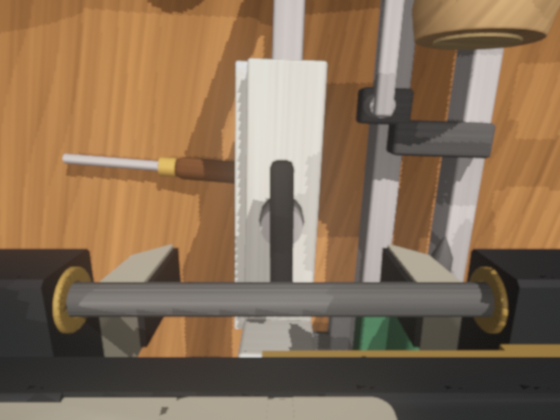

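```bash
python3 -m handwheel '[[0,0,1,0,0,0],[0,0,1,0,0,0],[0,0,0.8,0,0,0],[0,0,0.45,0,0,0],[0,0,0,0,0,0]]'
python3 -m handwheel '[[0,0,0,0,0,0],[0,0,0,0,0,0],[0,0,0,0,0,0],[0,0,0,0,0,0],[0,0,0,0,0,0],[0,0,0,0,0,0],[0,0,0,0,0,0],[0,0,0,0,0,0]]' 0 60
```

```text
clock: 6.87
position: [0.6019, -0.1093, 0.2629]
ee_rot: [-1.968, -2.447, 0.001]
force: [-1.4, 0.6, -0.5]
width: 1.003
gripper_force: 0.0
clock: 7.53
position: [0.6022, -0.1098, 0.2638]
ee_rot: [-1.969, -2.448, -0.0]
force: [-0.4, -0.4, -1.2]
width: 0.467
gripper_force: 0.0
```

```bash
python3 -m handwheel '[[0,0,-0.05,0,0,0],[0,0,0,0,0,0],[0,0,0,0,0,0],[0,0,0,0,0,0],[0,0,0,0,0,0],[0,0,0,0,0,0],[0,0,0,0,0,0],[0,0,0,0,0,0]]' 0 60
```

```text
clock: 8.2
position: [0.602, -0.1102, 0.2654]
ee_rot: [1.97, 2.447, 0.0]
force: [-3.7, -0.9, 6.9]
width: 0.145
gripper_force: 60.8
```

Gripped: the opening of 0.145 matches the 14 mm bar. I'll loosen it counter-clockwise, which is negative about tool z.

```bash
for i in 1; do python3 -m handwheel '[[0,0,0,0,0,-1],[0,0,0,0,0,-1],[0,0,0,0,0,-1],[0,0,0,0,0,-1],[0,0,0,0,0,-1],[0,0,0,0,0,-1],[0,0,0,0,0,-1],[0,0,0,0,0,-1]]'; done
python3 -m handwheel '[[0,0,0,0,0,-1],[0,0,0,0,0,-1],[0,0,0,0,0,-1],[0,0,0,0,0,-1],[0,0,0,0,0,-1],[0,0,0,0,0,-1],[0,0,0,0,0,-1],[0,0,0,0,0,-1]]'
python3 -c "
from h import *
s=observe();print(s['joints'].round(2),s['ft_torque'])"
```

```text
clock: 8.87
position: [0.6031, -0.1095, 0.2654]
ee_rot: [1.212, 2.896, 0.002]
force: [1.1, 1.9, 3.6]
width: 0.146
gripper_force: 61.0
clock: 9.53
position: [0.6037, -0.1085, 0.2654]
ee_rot: [0.365, 3.117, 0.003]
force: [3.7, 4.8, 2.9]
width: 0.148
gripper_force: 61.2
[-0.25  0.41  0.49  1.58 -0.2   1.21  1.62] [ 0.8310293  -0.73527937 -0.21063052]
```

```bash
python3 -m handwheel '[[0,0,0,0,0,-1],[0,0,0,0,0,-1],[0,0,0,0,0,-1],[0,0,0,0,0,-1],[0,0,0,0,0,-1],[0,0,0,0,0,0],[0,0,0,0,0,0],[0,0,0,0,0,0]]'
cat > t.py <<'E'
from h import *
s=observe(); M=rot(s["ee_rot"]); print("tcp",s["position"].round(4),"tool y az",np.degrees(np.arctan2(M[1,1],M[0,1])).round(2),s["force"].round(1),s["ft_torque"].round(2))
E
python3 t.py
python3 - <<'E'
from h import *
a=get_image("scene")["image"]; b=get_image("top")["image"]
cv2.imwrite("pics/both2.png",np.hstack([a[60:360,60:460],b[60:360,110:510]])[...,::-1])
E
```

```text
clock: 10.2
position: [0.6038, -0.108, 0.2654]
ee_rot: [-0.177, 3.133, 0.003]
force: [4.9, 4.7, 3.0]
width: 0.144
gripper_force: 61.6
tcp [ 0.6038 -0.108   0.2654] tool y az 96.48 [4.9 4.7 3. ] [ 0.97 -0.79  0.18]
```

View pics/both2.png

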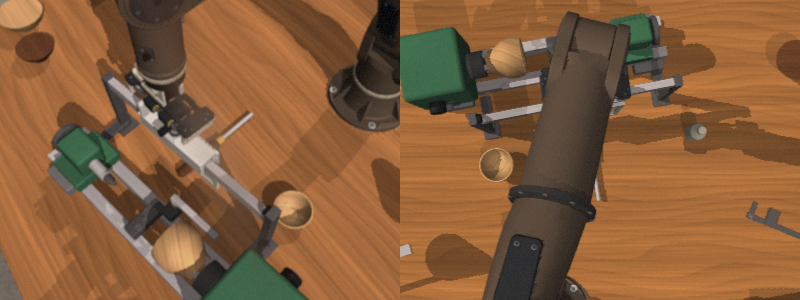

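The view shows the fingers on the bar, which now lies across the rail (about 4° from the stop). The guard hasn't moved and the bystanders are untouched. Now I'll slide it gently.

```bash
python3 -m handwheel '[[0.02,0.3,0,0,0,0],[0.04,0.6,0,0,0,0],[0.04,0.6,0,0,0,0],[0.04,0.6,0,0,0,0],[0.04,0.6,0,0,0,0],[0.04,0.6,0,0,0,0],[0.04,0.6,0,0,0,0],[0.02,0.3,0,0,0,0]]'
python3 t.py
python3 - <<'E'
from h import *
im=get_image("wrist"); cv2.imwrite("pics/w3.png",im["image"][...,::-1])
E
```

```text
clock: 10.97
position: [0.5886, -0.0263, 0.2654]
ee_rot: [-0.176, 3.134, -0.001]
force: [5.2, -2.8, 0.8]
width: 0.149
gripper_force: 61.4
tcp [ 0.5886 -0.0263  0.2654] tool y az 96.41 [ 5.2 -2.8  0.8] [-0.7  -1.18 -0.01]
```

View pics/w3.png

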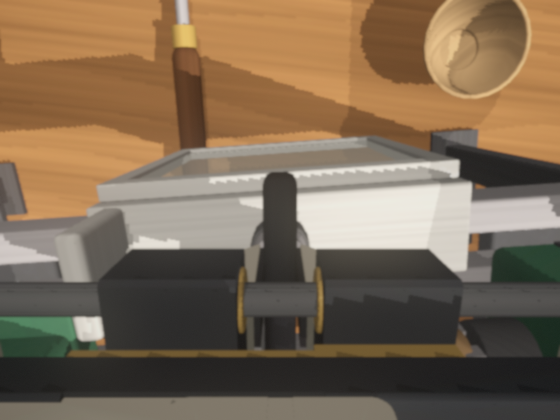

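The guard moves with the bar, with the saddle edge near (467, 230) and the gripper holding at (280, 290). I estimate about 70 mm remains, so I'll slow down near the stop.

```bash
python3 -m handwheel '[[0.02,0.4,0,0,0,0],[0.04,0.6,0,0,0,0],[0.04,0.6,0,0,0,0],[0.03,0.4,0,0,0,0],[0.02,0.25,0,0,0,0],[0.02,0.25,0,0,0,0],[0,0,0,0,0,0]]'
python3 t.py
python3 -m handwheel '[[0.02,0.25,0,0,0,0],[0.02,0.25,0,0,0,0],[0,0,0,0,0,0]]' >/dev/null
python3 t.py
```

```text
clock: 11.6
position: [0.5796, 0.0226, 0.2654]
ee_rot: [-0.175, 3.134, -0.0]
force: [6.1, 1.5, 2.7]
width: 0.146
gripper_force: 61.5
tcp [0.5796 0.0226 0.2654] tool y az 96.39 [6.1 1.5 2.7] [ 0.34 -1.1   0.02]
tcp [0.5778 0.0322 0.2654] tool y az 96.37 [6.6 0.8 2.3] [ 0.26 -1.27  0.05]
```

```bash
python3 -m handwheel '[[0.02,0.25,0,0,0,0],[0.02,0.25,0,0,0,0],[0,0,0,0,0,0]]' >/dev/null
python3 t.py
python3 -m handwheel '[[0.02,0.25,0,0,0,0],[0.02,0.25,0,0,0,0],[0,0,0,0,0,0]]' >/dev/null
python3 t.py
python3 - <<'E'
from h import *
im=get_image("scene"); cv2.imwrite("pics/s3.png",cv2.resize(im["image"][120:320,130:400],None,fx=2.5,fy=2.5)[...,::-1])
E
```

```text
tcp [0.576  0.042  0.2654] tool y az 96.36 [6.5 0.5 2.6] [ 0.23 -1.31  0.06]
tcp [0.575  0.047  0.2654] tool y az 96.14 [ 10.4 -11.7  -0.8] [-2.57 -2.23  0.17]
```

View pics/s3.png

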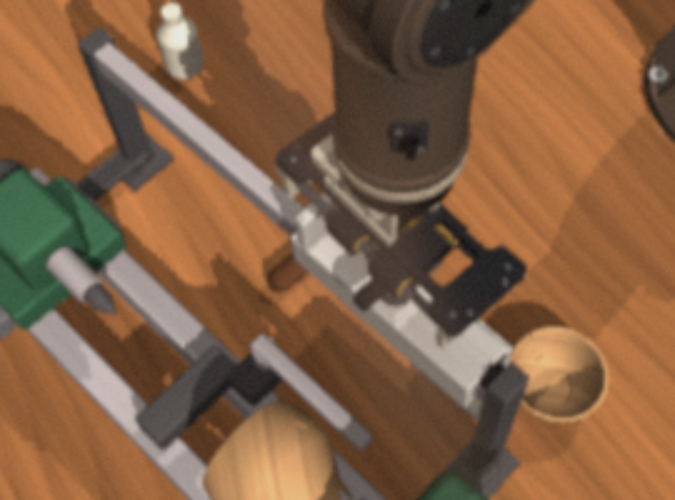

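The guard's end (505, 365) touches the stop post, and the reaction force shows contact. I'll press slightly more, then check.

```bash
python3 -m handwheel '[[0,0.15,0,0,0,0],[0,0,0,0,0,0],[0,0,0,0,0,0]]' >/dev/null
python3 t.py
```

```text
tcp [0.575  0.0472 0.2654] tool y az 95.98 [ 11.7 -18.5  -0.9] [-4.05 -2.41  0.22]
```

```bash
python3 -m handwheel '[[0,0,0,0,0,1],[0,0,0,0,0,1],[0,0,0,0,0,1],[0,0,0,0,0,1],[0,0,0,0,0,1],[0,0,0,0,0,1],[0,0,0,0,0,1],[0,0,0,0,0,1]]' >/dev/null
python3 t.py
python3 -m handwheel '[[0,0,0,0,0,1],[0,0,0,0,0,1],[0,0,0,0,0,1],[0,0,0,0,0,1],[0,0,0,0,0,1],[0,0,0,0,0,1],[0,0,0,0,0,1],[0,0,0,0,0,1]]' >/dev/null
python3 t.py
python3 -m handwheel '[[0,0,0,0,0,1],[0,0,0,0,0,1],[0,0,0,0,0,1],[0,0,0,0,0,1],[0,0,0,0,0,1],[0,0,0,0,0,0.5],[0,0,0,0,0,0],[0,0,0,0,0,0]]'
python3 t.py
```

```text
tcp [0.5748 0.046  0.2654] tool y az 63.72 [ 10.9 -22.6  -1. ] [-4.87 -2.26  0.18]
tcp [0.574  0.045  0.2654] tool y az 31.67 [  6.7 -25.6  -0.4] [-5.51 -1.52  0.23]
clock: 14.65
position: [0.5732, 0.0447, 0.2654]
ee_rot: [2.017, 2.397, -0.011]
force: [4.6, -26.4, 2.4]
width: 0.145
gripper_force: 61.9
tcp [0.5732 0.0447 0.2654] tool y az 9.84 [  4.6 -26.4   2.4] [-5.71 -0.88  0.24]
```

The TCP's small drift mirrors the one during loosening, so it comes from an off-centre grip and not from guard motion. The bar is now along the rail. I'll relieve the force and release.

```bash
python3 -m handwheel '[[-0.15,0,0,0,0,0],[-0.15,0,0,0,0,0],[0,0,0,0,0,0]]' >/dev/null
python3 t.py
python3 -m handwheel '[[0,0,0,0,0,0],[0,0,0,0,0,0],[0,0,0,0,0,0],[0,0,0,0,0,0],[0,0,0,0,0,0],[0,0,0,0,0,0]]' 1
python3 t.py
```

```text
tcp [0.5733 0.0444 0.2654] tool y az 10.11 [ -0.9 -10.5   7.6] [-2.35  0.33  0.14]
clock: 15.4
position: [0.5729, 0.0492, 0.2643]
ee_rot: [-2.011, -2.412, 0.001]
force: [0.3, 0.2, 0.6]
width: 0.531
gripper_force: 0.0
tcp [0.5729 0.0492 0.2643] tool y az 10.38 [0.3 0.2 0.6] [-0.09  0.03 -0.02]
```

Raise straight up, and back off so the wrist camera sees the bar and stop.

```bash
python3 -m handwheel '[[0,0,0,0,0,0],[0,0,0,0,0,0],[0,0,-0.5,0,0,0],[0,0,-1,0,0,0],[0,0,-1,0,0,0],[0,0,-1,0,0,0],[0,0,-1,0,0,0],[0,0,-1,0,0,0]]' | grep -A1 pos
python3 -m handwheel '[[-1,0,-0.5,0,0,0],[-1,0,-0.5,0,0,0],[-1,0,0,0,0,0],[-0.5,0,0,0,0,0],[0,0,0,0,0,0],[0,0,0,0,0,0]]' >/dev/null
python3 look.py w4
python3 - <<'E'
from h import *
im=get_image("top")
for l in ("glue","bowl","gouge"): 
    for r in place_of(l,"top")[:1]: print(l,r["score"],at_z(im,r["point"],0))
E
```

```text
position: [0.5733, 0.0489, 0.3766]
ee_rot: [2.012, 2.413, 0.001]
guard_tab 0.67 [0.5   0.526] [ 0.5904 -0.0405  0.26  ]
clamp_bar 0.81 [0.49  0.265] [0.5709 0.0444 0.272 ]
bar 0.88 2614
minrect (0.5734322667121887, 0.04373849555850029) (0.023285433650016785, 0.08247660100460052) 10.901529312133789
tcp [ 0.586  -0.0182  0.3944] tool y az 10.49 [-0.58  0.32  0.74  1.42 -0.22  1.48  0.34] 16.7667
glue 0.67 [ 0.53205223 -0.43801687  0.        ]
gouge 0.73 [ 0.50619402 -0.14713471  0.        ]
```

View pics/w4.png

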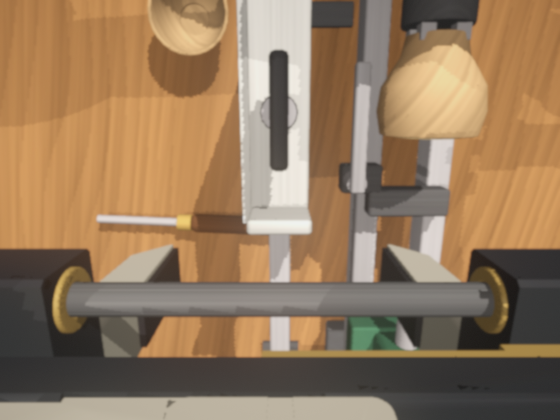

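The bar at (278, 110) is aligned with the rail (within 0.5°). The guard is where it met the stop, the gripper is clear, and the gouge and bowl look undisturbed.

```bash
python3 -c "
from cell import *
print(sign_off())"
```

```text
the job is handed in; nothing more can be done
None
```

I handed the job in: I loosened the clamp with the guard in place, slid the guard gently about 158 mm to the stop, and retightened the clamp with its bar along the rail; the glue bottle and gouge measured unmoved and the bowl looked undisturbed, but the hand-in returned no verdict.

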